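# Plug the hand basin and hold its self-closing tap at half flow

### The job

Get the hand basin filling: put the rubber plug squarely and fully home in the basin's drain and let go of it, then pull the spring-return lever of the tap forward to the long half-flow line on its sector plate and hold it there for a couple of seconds. The tap shuts itself when released, so finish while still holding the lever at the line. Leave everything else where it stands.

Things in the scene. Friction and masses are not known exactly. Their poses are not given: they have to be found in the camera images.
- plug: Basin plug standing upright on the shelf, left or right of the basin, 50 mm tall: black rubber body 16 mm tall tapering from 38 mm diameter at the top to 34 mm at the foot; steel flange 52 mm across, 16 to 19.5 mm above the underside; thin stem; round steel pull knob 20 mm in diameter, 26 to 50 mm above the underside. 50 to 105 g. Origin: centre of its underside, z up along its axis.
- drain (a point): Centre of the drain's mouth in the bowl, level with the bowl floor, 30 mm above the shelf. A straight round steel-lined hole, 41 mm in diameter, 20 mm deep, open below. The plug's flange stops on the bowl floor: a seated plug has its origin 16 mm below this point. Axes as the basin's: x towards the tap, z up.
- basin: White ceramic hand basin, 360 x 360 x 130 mm, fixed. Origin: centre of its underside; x away from the robot towards the tap, y left, z up. Bowl: x -155 to 95 mm, y -158 to 158 mm, 100 mm deep; drain at x -50, y 0. Behind it a tap deck with a steel pillar tap at x 142, y 0; the spout reaches forward to x 36 mm, 152 to 200 mm above the shelf (25 mm thick). The lever is on top of the tap.
- tap_pivot (a point): Axis of the tap's lever, on the tap's centre line, 220 mm above the shelf; axes as the basin's. The lever turns about the basin's y axis through here.
- tap_lever (a joint): Angle of the tap lever, rad. 0: shut, lever upright. Grows as its top is pulled forward (basin -x, towards the robot); stop at 1.0, full flow. The long half-flow line is at 0.60. A spring shuts it whenever it is let go: the handle pulls back with about 4 N at the start, 8 N at the half-flow line, 11 N at the stop.
- lever_handle: Lever stem and cross handle, steel. Origin: centre of the cross handle, 75 mm from the pivot (295 mm above the shelf when shut). Cross handle: round bar 18 mm in diameter, 42 mm long along the basin's y axis, flat ends. Stem: 10 mm in diameter, from its middle to the pivot. z along the stem, away from the pivot, leaning with the lever. Free space 60 mm to either side and above.
- half_line (a point): Rim end of the long raised line (24 mm; the shut and full lines are only 8 mm) on the fixed sector plate, a plate of 36 mm radius on the tap's right (-y) cheek, centred on the pivot. The line lies 0.60 rad forward of upright as seen from the pivot.
- lota: Stainless lota, a round-bellied pot 104 mm across, 102 mm high. Bystander. Origin at the centre of its underside.
- tumbler: Stainless open tumbler 72 mm across, 95 mm high, standing on the side of the basin where the plug is not. Bystander. Origin at the centre of its underside.
- bottle: Glass bottle with twist cap, 62 mm across, 170 mm high. Bystander. Origin at the centre of its underside.
- soap_tray: Red ceramic soap tray 130 x 92 x 22 mm. Bystander. Origin at the centre of its underside.
- soap: Bar of soap 78 x 52 x 26 mm in the tray. Bystander. Origin at the centre of its underside.
- comb: Plastic comb 170 x 36 x 5 mm lying flat. Bystander. Origin at the centre of its underside.
- nail_brush: Wooden nail brush 92 x 46 x 36 mm. Bystander. Origin at the centre of its underside.
- pumice: Pumice stone, 48 mm across, 28 mm high, on the basin's tap deck 115 to 128 mm left of the tap. Bystander. Origin at the centre of its underside.
Mind the look-alikes: they are no part of the job. What is shaped like the plug but brown is not meant.

How it is judged:
On the way, in this order (a step that is already met when the one before it is completed fails the run):
1. the plug is fully home in the drain and let go, the tap still shut (z of plug in the frame of drain below -0.013 m and horizontal distance between plug and drain below 0.004 m and angle between plug's own z axis and vertical below 0.08 rad and contact force between the fingers and plug below 0.1 N and value of joint tap_lever below 0.1 rad), for 0.3 s.
2. the fingers hold the tap's lever at the half-flow line, the plug still home (z of plug in the frame of drain below -0.013 m and horizontal distance between plug and drain below 0.004 m and angle between plug's own z axis and vertical below 0.08 rad and contact force between the fingers and plug below 0.1 N and value of joint tap_lever between 0.5 and 0.7 rad and velocity of joint tap_lever between -0.1 and 0.1 rad/s and contact force between the fingers and lever_handle above 2 N), for 1.5 s.
At the end, for the whole second after the job is handed in: The plug sits in the drain (flange within 3 mm of the bowl floor, centred within 4 mm, upright within 0.08 rad) and is not touched; the fingers are on the lever handle (over 2 N) and keep the lever still at 0.60 +- 0.10 rad, the half-flow line, through the last second (all of step 2); the arm keeps its last pose, push and grip.
It fails at once if a bystander is pushed or knocked (moved more than 30 mm) (distance of any of lota, tumbler, bottle, soap_tray, soap, comb, nail_brush, pumice from where it was at the start of the episode above 0.03 m).
It also fails if it takes over 64 s, if anything falls off the work surface, if the arm or the gripper's body presses on something with over 40 N, if the wrist force passes 120 N, or if a joint passes its speed limit or range.

### The arm

A 6-joint arm with a two-finger parallel gripper is mounted at the origin on the work surface. World frame = base frame: x ahead of the robot, y to its left, z up, the work surface at z = 0. Lengths are in m, angles in rad, forces in N, time in s.
With the tool pointing down it reaches from about 0.325 to 0.9 m from the base axis. Payload 3.5 kg.
Tool frame: the origin (TCP) lies on the centre line of the jaws, within the pads' length; the fingertips stand 11 mm ahead of it and the grasp point (between the pads) lies 8 mm behind it; z points along the fingers, y is the direction in which the jaws open and shut (so a half turn about z gives the same grasp; the last joint's range is limited). The gripper opens to 85 mm and grips with 20 to 120 N. Pads are 22 mm wide; open, the fingers measure 114 mm over their backs; the gripper's body (76 mm by 85 mm) begins 54 mm behind the grasp point. The pads swing forward as they close: fully open they stand 13 mm farther back than shut.
Start: joints at [-1.405, 0.276, -0.026, 1.268, 0, 1.467], TCP at [0.166, -0.603, 0.242] pointing down, gripper open.
Joint ranges: [-3.12, 3.12], [-0.85, 1.88], [-1.08, 1.24], [-1.95, 2.15], [-1.57, 1.53], [-3.14, 3.14]. Speed limits (rad/s): [2.57, 2.57, 3.14, 3.14, 3.14, 3.14].

### API

Orientations are given as [roll, pitch, yaw] about the fixed x, y, z axes, in that order (R = Rz(yaw) Ry(pitch) Rx(roll)).
In Python, from plant import robot gives the robot as it stands. The module is installed in compiled form; this text tells all that it offers.
- The arm moves only by the tool jog_arm, never from a script. Its arguments are lists of equal length, an entry for each row: "linear": the shift along the tool's x, y, z in mm, a list of three; "dr": the turn, a rotation vector about the tool's x, y, z in rad, a list of three; "jaw": the opening in per cent of the stroke, from 0 (shut) to 100 (fully open). A call has 1 to 10 rows; each row is the pose to reach, as a shift and turn from the pose commanded when the call began, along the tool's axes at that moment; what a row does not reach only later rows make up. A row lasts 1/10 s, in which the tool goes at most 50 mm and 8.59 degrees, less where a joint would pass 70% of its speed; a pose out of reach is approached as far as the arm can. A call with a gripper value outside its range is refused whole. The fingers move at their own pace and stop on an object; "force" is the grip in N (left out, the last holds). Time passes only in rows, so rows that repeat a pose let the fingers close. It gives the time, the measured TCP pose, the force and the opening at its end, in the units of the state.
- robot.state(): the state, without advancing time (a new reading comes with each control period).
- robot.snapshot(name): name is "scene" or "top"; returns a dict with "pixels" (384x512x3 uint8, blue, green, red), "range_z" (384x512 float32, m along the optical axis (not along the pixel's ray), 0 where there is no reading), "camera_matrix" (3x3 intrinsics, pixels), "extrinsics" (4x4, takes a point from camera to world coordinates). Camera axes: x right, y down, z forward; pixel columns grow to the right and rows downward; lengths in m; the calibration is good to about 2 mm. A picture is of the moment at which its call begins.
- robot.sign_off(): hands the job in, once; it reports no verdict.
The state is a dict: "time": time; "q": joint angles; "qvel": joint speeds; "joint_efforts": joint torques, N m; "position": TCP position; "tool_rot": TCP orientation; "ft_force": force on the tool from outside, world axes, zero at the start; "wrist_torque": the same for the moment, N m; "gripper_width": opening from 0.0 (shut) to 1.0 (fully open).
Only numpy, scipy, OpenCV 4.12 (cv2) and the standard library are available. Lean on these libraries where they do the work, as an engineer would, in place of code of your own. Each camera call takes 0.05 s, during which the arm holds its last target. There are 200 camera calls.

## Working session

There is one attempt and no reset: what is moved stays moved. The work goes in short steps, Python scripts to look and compute and a tool call to move; the robot and the scene stay as the last step left them, time stands still between calls to the robot, and variables do not carry over. Pictures are saved under pics/ and viewed, about 8 in all and at most 12, crops included, and the job is handed in when it is done.

Besides the shell and the picture viewer there is one more tool, called after "Request:" by a JSON object that holds its "op" and its "data". jog_arm: Moves the arm, as the interface text tells. Its arguments: {"type":"object","properties":{"linear":{"type":"array"},"dr":{"type":"array"},"jaw":{"type":"array"},"force":{"type":"number"}},"required":["linear","dr","jaw"]}

```bash
mkdir -p pics
cat > h.py <<'E'
import numpy as np, cv2
from plant import robot
def snap(n,f):
    s=robot.snapshot(n); cv2.imwrite(f'pics/{f}.png',s['pixels']); np.savez(f'pics/{f}.npz',**s); return s
def load(f): return np.load(f'pics/{f}.npz')
def pt(s,u,v,d=None):
    d=float(s['range_z'][int(round(v)),int(round(u))]) if d is None else d
    K=s['camera_matrix']; p=np.array([(u-K[0,2])*d/K[0,0],(v-K[1,2])*d/K[1,1],d,1]); return (s['extrinsics']@p)[:3]
def cloud(s):
    K=s['camera_matrix']; z=s['range_z']; v,u=np.indices(z.shape)
    P=np.stack([(u-K[0,2])*z/K[0,0],(v-K[1,2])*z/K[1,1],z,np.ones_like(z)],-1)
    return (P@s['extrinsics'].T)[...,:3]
E
python3 - <<'E'
from h import *
a=snap('scene','s1');b=snap('top','t1')
cv2.imwrite('pics/both.png',cv2.resize(np.vstack([a['pixels'],b['pixels']]),None,fx=.78,fy=.78))
for s in(a,b): print(s['camera_matrix'],s['extrinsics'].round(3))
print(robot.state())
E
```

```text
[[422.78845377   0.         261.18100149]
 [  0.         422.78845377 192.66359156]
 [  0.           0.           1.        ]] [[-0.842  0.403 -0.359  1.093]
 [ 0.54   0.647 -0.538  0.938]
 [ 0.016 -0.647 -0.762  1.418]
 [ 0.     0.     0.     1.   ]]
[[466.45954102   0.         243.67381991]
 [  0.         466.45954102 190.22710548]
 [  0.           0.           1.        ]] [[ 0.023 -0.986  0.168  0.249]
 [-1.    -0.023  0.005  0.073]
 [-0.002 -0.168 -0.986  1.661]
 [ 0.     0.     0.     1.   ]]
{'time': 0.1, 'q': array([-1.40540429e+00,  2.77093195e-01, -2.77511237e-02,  1.26801780e+00,
        1.44010091e-05,  1.46740204e+00]), 'qvel': array([ 0.00040833,  0.0004459 ,  0.00200317, -0.00094095, -0.00010936,
        0.00042742]), 'joint_efforts': array([ 2.28832478e-04, -4.46707428e+01,  2.96128339e+01,  8.45285598e-03,
       -1.48027016e-04, -1.02216475e-05]), 'position': array([ 0.16585907, -0.60187248,  0.24124551]), 'tool_rot': array([-3.13953938e+00, -2.27535107e-04,  2.68786077e-01]), 'ft_force': array([ 0.46769299, -0.08978299,  0.17474815]), 'wrist_torque': array([ 0.00619305,  0.06523671, -0.02589704]), 'gripper_width': 1.0013079737300377}
```

View pics/both.png

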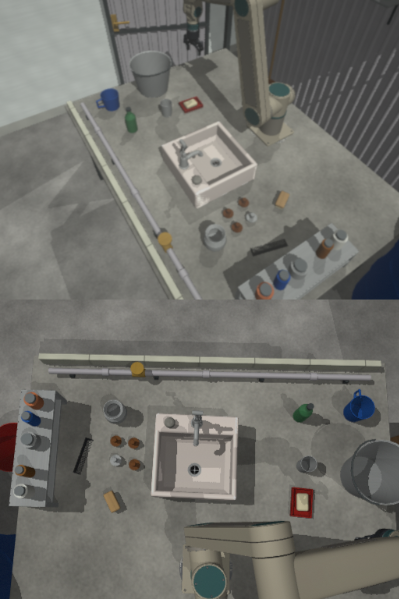

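The overview shows the basin in the middle of the top view. Left of it is a cluster of three brown plug-shaped things and one grey/black one, at about top pixel (151,207). The tap's handle is at about (251,150). Next is a close crop of the cluster and the basin.

Run:
```python
from h import *
a=load('s1');b=load('t1')
c1=cv2.resize(b['pixels'][165:235,125:195],None,fx=5.5,fy=5.5,interpolation=2)
c2=cv2.resize(a['pixels'][245:305,270:340],None,fx=5.5,fy=5.5,interpolation=2)
c3=cv2.resize(b['pixels'][140:250,190:310],None,fx=3.2,fy=3.2,interpolation=2)
im=np.zeros((760,790,3),np.uint8)
im[:385,:385]=c1; im[:330,390:775]=c2; im[390:390+352,:384]=c3
c4=cv2.resize(a['pixels'][150:265,200:335],None,fx=2.9,fy=2.9,interpolation=2); im[390:390+c4.shape[0],390:390+c4.shape[1]]=c4
cv2.imwrite('pics/c1.png',cv2.resize(im,(624,600)))
C=cloud(b)
np.set_printoptions(precision=3,suppress=True)
# basin: rim points
P=C.reshape(-1,3); m=(abs(P[:,2]-.13)<.006)&(abs(P[:,0]-.55)<.3)&(abs(P[:,1]-.07)<.35)
r=cv2.minAreaRect((P[m,:2]*1000).astype(np.float32)); print(r,m.sum())
for u,v in [(151,207),(150,172),(172,184),(172,211),(249,217),(251,150)]: print(u,v,pt(b,u,v))
```

```text
((477.353271484375, 60.350799560546875), (358.84149169921875, 359.0167541503906), 88.61368560791016) 3454
151 207 [0.461 0.409 0.019]
150 172 [ 0.592  0.425 -0.003]
172 184 [0.541 0.335 0.041]
172 211 [0.444 0.33  0.048]
249 217 [0.434 0.061 0.01 ]
251 150 [0.617 0.061 0.248]
```

View pics/c1.png

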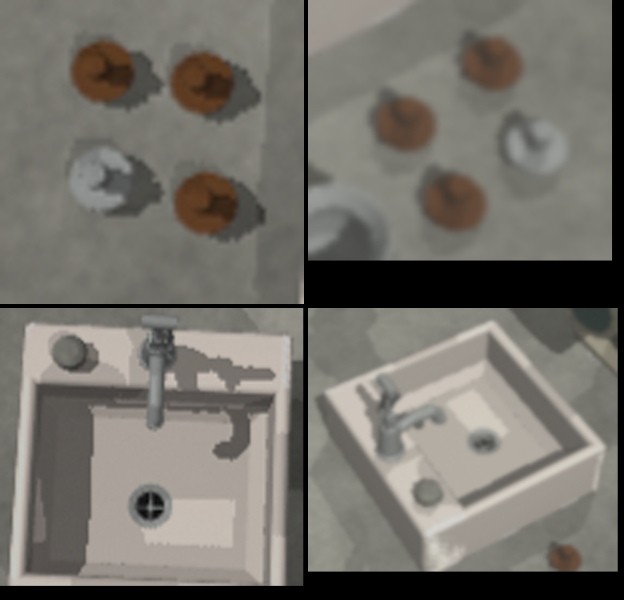

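Plug-shaped candidates in the top view are brown (149,181), (171,184) and (172,212), and grey steel with a dark body (148,206). The steel one fits the description, and both views agree. Next I refine the positions.

```bash
cat >> h.py <<'E'
from scipy.spatial.transform import Rotation as R
np.set_printoptions(precision=4,suppress=True)
def plane(s,u,v,z):
    o=s['extrinsics'][:3,3]; d=pt(s,u,v,1.)-o; return o+d*(z-o[2])/d[2]
def go(xyz,rpy,st=None):
    "shift (mm, tool axes) and rotvec from present measured pose to the goal"
    st=st or robot.state(); R0=R.from_euler('xyz',st['tool_rot'])
    print('pos',st['position'],'rpy',st['tool_rot'],'F',st['ft_force'],'w',st['gripper_width'],'t',st['time'])
    print('lin',R0.inv().apply(np.array(xyz)-st['position'])*1000,'dr',(R0.inv()*R.from_euler('xyz',rpy)).as_rotvec())
E
python3 - <<'E'
from h import *
for n,(u0,v0) in {'t1':(148,206),'s1':(323,279)}.items():
    s=load(n);C=cloud(s)
    w=C[v0-14:v0+14,u0-14:u0+14].reshape(-1,3); 
    w=w[(np.hypot(w[:,0]-.458,w[:,1]-.409)<.04)]
    for a,b in((.01,.025),(.03,.056)):
        q=w[(w[:,2]>a)&(w[:,2]<b)]
        if len(q)>4:
            c,r=cv2.minEnclosingCircle((q[:,:2]*1000).astype(np.float32)); print(n,a,len(q),q.mean(0),'circ',c,r)
b=load('t1');a=load('s1')
print('drain top',plane(b,249.3,218.3,.03))
# drain scene: crop (483,440)
u=200+(483/.79-390)/2.9; v=150+(440/.79-390)/2.9; print(u,v,'scene',plane(a,u,v,.03))
# floor, deck heights, handle
for s,n in((a,'s'),(b,'t')):
    C=cloud(s);P=C.reshape(-1,3)
    near=P[(np.hypot(P[:,0]-.619,P[:,1]-.057)<.06)&(P[:,2]>.27)]
    print(n,len(near),near.mean(0) if len(near) else '',near.min(0),near.max(0))
    m=(abs(P[:,2]-.13)<.008)&(abs(P[:,0]-.477)<.2)&(abs(P[:,1]-.06)<.2)
    print(cv2.minAreaRect((P[m,:2]*1000).astype(np.float32)))
go((.4,-.4,.35),(np.pi,0,1.546))
E
```

```text
t1 0.01 131 [0.4632 0.4203 0.0186] circ (464.256591796875, 420.9618225097656) 25.952041625976562
t1 0.03 28 [0.4633 0.4193 0.046 ] circ (467.1298828125, 420.2124938964844) 13.021170616149902
s1 0.01 97 [0.4695 0.4242 0.0192] circ (464.0696105957031, 421.33197021484375) 26.79718017578125
s1 0.03 34 [0.468  0.4239 0.0454] circ (466.309326171875, 422.0999450683594) 10.216842651367188
drain top [0.4272 0.0597 0.03  ]
276.34220864251415 207.57311217808817 scene [0.4298 0.0606 0.03  ]
s 58 [0.6239 0.0602 0.2997] [0.6133 0.0365 0.2701] [0.6317 0.0824 0.3089]
((479.6822509765625, 62.1788330078125), (366.009765625, 362.1976318359375), 88.25362396240234)
t 80 [0.6181 0.0561 0.3002] [0.6105 0.0371 0.2725] [0.6261 0.0767 0.3061]
((477.71917724609375, 60.17481231689453), (359.4504699707031, 359.7707214355469), 88.62644958496094)
pos [ 0.1659 -0.6019  0.2412] rpy [-3.1395 -0.0002  0.2688] F [ 0.4677 -0.0898  0.1747] w 1.0013079737300377 t 0.1
lin [ 279.3681 -132.6682 -108.4187] dr [-0.0016 -0.0015 -1.2772]
```

Run:
```python
from h import *
go((.42,-.3,.3),(np.pi,0,1.546))
```

```text
pos [ 0.1659 -0.6019  0.2412] rpy [-3.1395 -0.0002  0.2688] F [ 0.4677 -0.0898  0.1747] w 1.0013079737300377 t 0.1
lin [ 325.1947 -223.6635  -58.2214] dr [-0.0016 -0.0015 -1.2772]
```

Request:
{"op": "jog_arm", "data": {"linear": [[30,-20,-15],[65,-45,-30],[100,-70,-45],[140,-95,-58],[180,-125,-58],[220,-150,-58],[255,-175,-58],[290,-200,-58],[325,-224,-58],[325,-224,-58]], "dr": [[0,0,-0.13],[0,0,-0.26],[0,0,-0.39],[0,0,-0.52],[0,0,-0.65],[0,0,-0.78],[0,0,-0.91],[0,0,-1.04],[0,0,-1.17],[0,0,-1.277]], "jaw": [50,50,50,50,50,50,50,50,50,50]}}

```text
time: 1.1
position: [0.4219, -0.2963, 0.2999]
tool_rot: [3.141, -0.002, 1.557]
ft_force: [0.0, -1.4, 0.4]
gripper_width: 0.499
```

Run:
```python
from h import *
go((.4645,.421,.15),(np.pi,0,1.546))
```

```text
pos [ 0.4219 -0.2963  0.2999] rpy [ 3.1413 -0.0021  1.5567] F [ 0.0313 -1.4486  0.4161] w 0.4985199149528472 t 1.1
lin [717.5581  32.4563 151.3729] dr [ 0.0003 -0.0021  0.0107]
```

Request:
{"op": "jog_arm", "data": {"linear": [[40,2,0],[85,4,0],[130,6,0],[175,8,0],[220,10,0],[265,12,0],[310,14,0],[355,16,0],[400,18,0],[440,20,0]], "dr": [[0,0,0],[0,0,0],[0,0,0],[0,0,0],[0,0,0],[0,0,0],[0,0,0],[0,0,0],[0,0,0],[0,0,0]], "jaw": [50,50,50,50,50,50,50,50,50,50]}}

```text
time: 2.1
position: [0.4502, 0.1412, 0.3]
tool_rot: [-3.141, 0.0, 1.547]
ft_force: [0.6, 0.7, 0.2]
gripper_width: 0.502
```

Request:
{"op": "jog_arm", "data": {"linear": [[40,2,0],[80,4,0],[120,6,0],[160,8,30],[200,10,60],[240,12,90],[265,12,120],[277,12,150],[277,12,150],[277,12,150]], "dr": [[0,0,0],[0,0,0],[0,0,0],[0,0,0],[0,0,0],[0,0,0],[0,0,0],[0,0,0],[0,0,0],[0,0,0]], "jaw": [50,50,50,50,50,50,50,50,50,50]}}

```text
time: 3.1
position: [0.4689, 0.415, 0.1495]
tool_rot: [-3.139, 0.002, 1.546]
ft_force: [0.2, 0.3, 0.7]
gripper_width: 0.498
```

Run:
```python
from h import *
go((.4645,.421,.030),(np.pi,0,1.546))
a=snap('scene','s2');b=snap('top','t2')
cv2.imwrite('pics/c2.png',np.hstack([cv2.resize(a['pixels'][200:310,270:380],None,fx=3.5,fy=3.5,interpolation=2),cv2.resize(b['pixels'][150:260,100:210],None,fx=3.5,fy=3.5,interpolation=2)]))
```

```text
pos [0.4689 0.415  0.1495] rpy [-3.1395  0.002   1.5461] F [0.2399 0.2555 0.7023] w 0.49779760755046615 t 3.1
lin [  6.0902  -4.3028 119.5158] dr [-0.0021  0.002   0.0001]
```

View pics/c2.png

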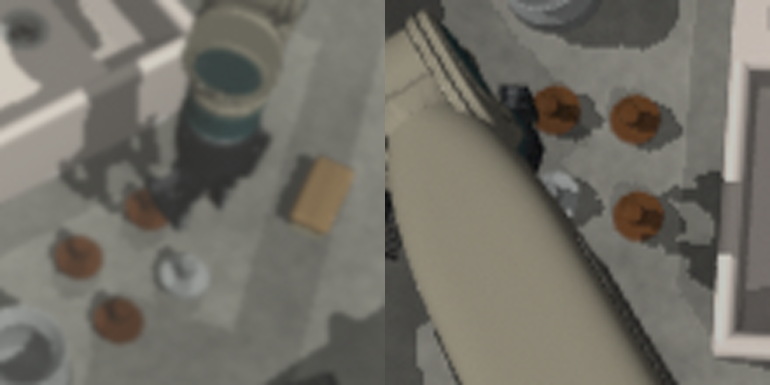

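Picture 3: the gripper hangs over the grey plug, which is at (180,270) in the left half, with the brown ones clear of it. I go down.

Request:
{"op": "jog_arm", "data": {"linear": [[6,-4,25],[6,-4,50],[6,-4,75],[6,-4,95],[6,-4,108],[6,-4,115],[6,-4,115],[6,-4,115]], "dr": [[0,0,0],[0,0,0],[0,0,0],[0,0,0],[0,0,0],[0,0,0],[0,0,0],[-0.002,0.002,0]], "jaw": [50,50,50,50,50,50,50,50]}}

```text
time: 4.0
position: [0.4669, 0.4223, 0.0366]
tool_rot: [3.138, -0.003, 1.546]
ft_force: [0.0, -0.2, 0.3]
gripper_width: 0.499
```

Run:
```python
from h import *
go((.4645,.421,.0345),(np.pi,0,1.546))
a=snap('scene','s3')
cv2.imwrite('pics/c3.png',cv2.resize(a['pixels'][230:310,280:380],None,fx=6,fy=6,interpolation=2))
```

```text
pos [0.4669 0.4223 0.0366] rpy [ 3.1378 -0.0035  1.5455] F [ 0.0415 -0.1511  0.2525] w 0.4985385731525866 t 4.0
lin [-1.3608 -2.3938  2.1167] dr [ 0.0038 -0.0035 -0.0005]
```

View pics/c3.png

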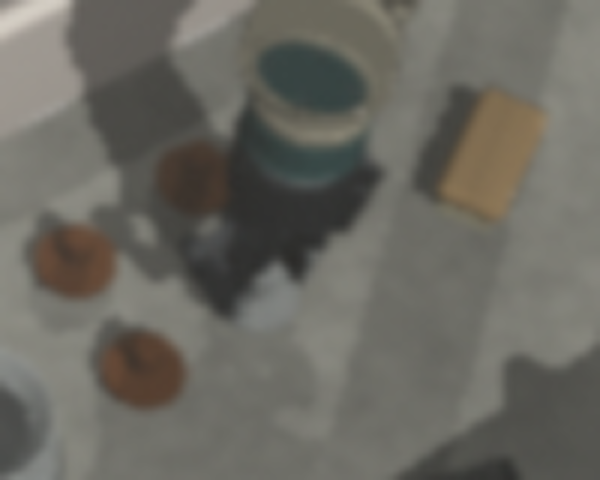

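Picture 4: the fingers straddle the plug's knob, at crop (270,270).

Request:
{"op": "jog_arm", "data": {"linear": [[-1,-2,1],[-1,-2,1],[-1,-2,1],[-1,-2,1],[-1,-2,1],[-1,-2,1],[-1,-2,1],[-1,-2,1]], "dr": [[0,0,0],[0,0,0],[0,0,0],[0,0,0],[0,0,0],[0,0,0],[0,0,0],[0,0,0]], "jaw": [50,0,0,0,0,0,0,0], "force": 40}}

```text
time: 4.85
position: [0.4642, 0.4211, 0.0348]
tool_rot: [3.139, -0.003, 1.546]
ft_force: [0.3, -0.2, 4.4]
gripper_width: 0.218
```

Run:
```python
from h import *
for i in range(4): print(robot.state()['position'],robot.state()['tool_rot']); robot.snapshot('top')
go((.428,.0608,.2),(np.pi,0,1.546))
```

```text
[0.4642 0.4211 0.0348] [ 3.1389 -0.0025  1.5458]
[0.4642 0.4211 0.0348] [ 3.1389 -0.0026  1.5458]
[0.4642 0.4211 0.0348] [ 3.1389 -0.0025  1.5458]
[0.4642 0.4211 0.0348] [ 3.1389 -0.0025  1.5458]
pos [0.4642 0.4211 0.0348] rpy [ 3.139  -0.0025  1.5458] F [ 0.7092 -0.7011  5.1452] w 0.2187090399441486 t 5.05
lin [-360.6307  -26.7277 -166.2151] dr [ 0.0026 -0.0025 -0.0003]
```

Request:
{"op": "jog_arm", "data": {"linear": [[0,0,-5],[0,0,-15],[0,0,-30],[0,0,-50],[0,0,-75],[0,0,-100],[0,0,-130],[0,0,-160],[0,0,-166],[0,0,-166]], "dr": [[0,0,0],[0,0,0],[0,0,0],[0,0,0],[0,0,0],[0,0,0],[0,0,0],[0,0,0],[0,0,0],[0,0,0]], "jaw": [0,0,0,0,0,0,0,0,0,0]}}

```text
time: 6.05
position: [0.4644, 0.4212, 0.2025]
tool_rot: [3.136, -0.004, 1.546]
ft_force: [0.1, 0.5, -1.5]
gripper_width: 0.217
```

Request:
{"op": "jog_arm", "data": {"linear": [[-30,-2,0],[-70,-5,0],[-110,-8,0],[-150,-11,0],[-190,-14,0],[-230,-17,0],[-270,-20,0],[-310,-23,0],[-345,-26,0],[-360,-27,0]], "dr": [[0,0,0],[0,0,0],[0,0,0],[0,0,0],[0,0,0],[0,0,0],[0,0,0],[0,0,0],[0,0,0],[0.002,-0.002,0]], "jaw": [0,0,0,0,0,0,0,0,0,0]}}

```text
time: 7.05
position: [0.4251, 0.059, 0.1976]
tool_rot: [-3.137, 0.001, 1.543]
ft_force: [-0.1, 0.9, -0.9]
gripper_width: 0.218
```

Run:
```python
from h import *
go((.428,.0608,.1),(np.pi,0,1.546))
a=snap('scene','s4');b=snap('top','t4')
cv2.imwrite('pics/c4.png',np.hstack([cv2.resize(a['pixels'][110:230,200:320],None,fx=3.2,fy=3.2,interpolation=2),cv2.resize(b['pixels'][140:260,190:310],None,fx=3.2,fy=3.2,interpolation=2)]))
```

```text
pos [0.4251 0.059  0.1976] rpy [-3.1374  0.0009  1.5429] F [-0.0771  0.863  -0.8611] w 0.21782447492504037 t 7.05
lin [ 1.9898  3.2134 97.5557] dr [-0.0042  0.0009 -0.0031]
```

View pics/c4.png

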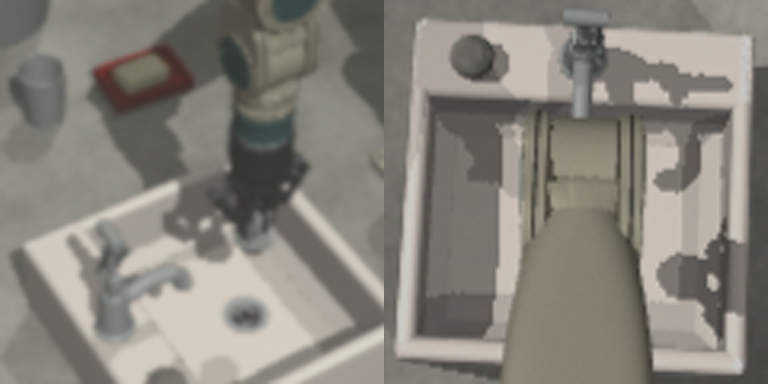

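Run:
```python
from h import *
s=load('s4');C=cloud(s)
for v in range(172,194,2): print(v,' '.join('%d,%d,%d'%tuple(1000*C[v,u]) for u in range(268,292,3)))
P=C.reshape(-1,3)
m=(P[:,2]<.027)&(P[:,2]>-.1)&(np.hypot(P[:,0]-.43,P[:,1]-.06)<.04);print('drain hole',m.sum(),P[m].mean(0))
big=cv2.resize(s['pixels'][160:230,250:320],None,fx=8,fy=8,interpolation=2);cv2.imwrite('pics/c5.png',big)
```

```text
172 486,70,287 469,65,274 444,50,246 444,69,264 437,78,267 407,57,231 411,80,255 390,73,237
174 488,73,281 473,71,270 446,53,238 444,70,253 437,79,258 411,63,228 405,74,234 324,-7,114
176 370,-94,47 473,72,261 453,63,241 446,73,246 418,55,213 416,70,226 324,-25,85 319,-11,95
178 374,-88,42 473,72,250 462,76,247 446,73,235 426,66,217 416,72,216 324,-24,72 321,-7,87
180 380,-78,41 1093,937,1417 445,54,205 439,66,213 427,68,208 413,69,200 323,-25,58 324,-3,80
182 378,-80,26 373,-65,37 441,49,186 441,68,204 425,66,193 413,70,190 320,-27,42 320,-6,62
184 387,-67,31 378,-57,34 444,54,181 439,66,190 425,68,184 413,71,180 327,-16,43 319,-6,48
186 392,-59,27 380,-53,26 449,62,180 443,72,186 432,78,186 418,79,178 331,-10,38 325,1,46
188 397,-52,24 391,-37,36 378,-33,31 439,69,169 436,84,182 344,-14,29 335,-4,34 330,9,44
190 407,-37,31 395,-31,30 386,-21,35 369,-22,23 359,-14,24 349,-6,27 340,3,31 336,18,43
192 410,-32,25 400,-24,27 391,-14,31 378,-10,28 367,-3,27 357,4,29 348,14,33 338,22,35
drain hole 83 [0.4249 0.0532 0.0151]
```

View pics/c5.png

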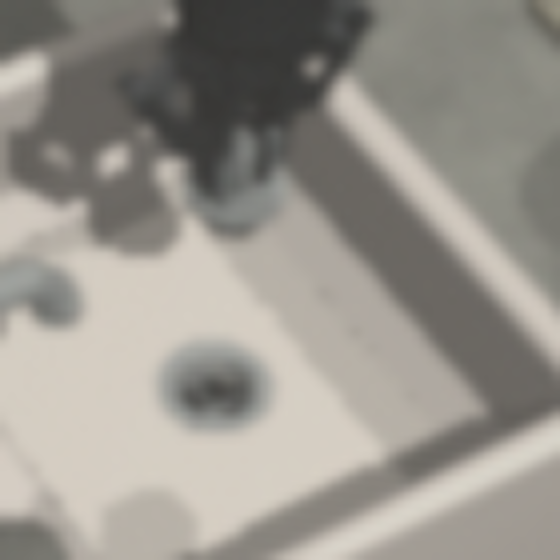

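Run:
```python
from h import *
s=load('s4')
f=lambda x,y:(250+x/8-.5,160+y/8-.5)
for z in(.178,.182,.186): print('flange',z,plane(s,*f(233,198),z))
print('drain',plane(s,*f(213,383),.03))
a=load('s1');print('s1 plug flange', )
go((.4285,.061,.06),(np.pi,0,1.546))
```

```text
flange 0.178 [0.4279 0.0624 0.178 ]
flange 0.182 [0.4301 0.0652 0.182 ]
flange 0.186 [0.4322 0.0681 0.186 ]
drain [0.4299 0.0592 0.03  ]
s1 plug flange
pos [0.4258 0.0597 0.1978] rpy [-3.138   0.0004  1.5423] F [-0.1436 -0.08   -0.1198] w 0.21979346744180192 t 7.15
lin [  1.3904   3.1196 137.776 ] dr [-0.0035  0.0004 -0.0037]
```

Picture 6: the flange is at crop (233,198), and the drain ring is at (213,383). The plug hangs upright. I descend to just above the mouth.

Request:
{"op": "jog_arm", "data": {"linear": [[2,3,20],[2,3,45],[2,3,70],[2,3,95],[2,3,115],[2,3,122],[2,3,122],[2,3,122]], "dr": [[-0.003,0,0],[-0.003,0,0],[-0.003,0,0],[-0.003,0,0],[-0.003,0,0],[-0.003,0,0],[-0.003,0,0],[-0.003,0,0]], "jaw": [0,0,0,0,0,0,0,0]}}

```text
time: 7.95
position: [0.431, 0.0636, 0.0779]
tool_rot: [3.138, -0.0, 1.546]
ft_force: [0.3, -0.4, -1.0]
gripper_width: 0.221
```

Run:
```python
from h import *
go((.428,.0605,.06),(np.pi,0,1.546))
s=snap('scene','s5')
cv2.imwrite('pics/c6.png',cv2.resize(s['pixels'][180:230,250:310],None,fx=10,fy=10,interpolation=2))
```

```text
pos [0.431  0.0636 0.0779] rpy [ 3.1382 -0.0002  1.5464] F [ 0.3227 -0.3589 -0.9667] w 0.22148673965035523 t 7.95
lin [-3.2069 -2.9554 17.8798] dr [ 0.0034 -0.0002  0.0004]
```

View pics/c6.png

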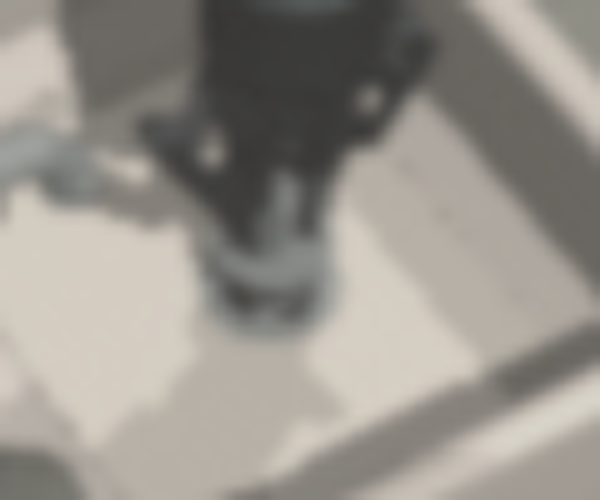

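Picture 7: the plug sits just over the mouth, with its flange centre at (267,260) and the ring visible around it to (265,330). The measured pose is 3 mm off in x and y, so I correct and settle.

Request:
{"op": "jog_arm", "data": {"linear": [[-3,-3,3],[-3,-3,6],[-3,-3,6],[-3,-3,6],[-3,-3,6]], "dr": [[0.003,0,0],[0.003,0,0],[0.003,0,0],[0.003,0,0],[0.003,0,0]], "jaw": [0,0,0,0,0]}}

```text
time: 8.5
position: [0.4276, 0.0603, 0.0717]
tool_rot: [3.141, -0.0, 1.546]
ft_force: [-0.0, -0.1, -0.8]
gripper_width: 0.219
```

Run:
```python
from h import *
go((.428,.0605,.06),(np.pi,0,1.546))
```

```text
pos [0.4276 0.0603 0.0717] rpy [ 3.1413 -0.0001  1.5457] F [-0.0345 -0.0682 -0.8338] w 0.21866852782671525 t 8.5
lin [ 0.2398  0.3531 11.6514] dr [ 0.0003 -0.0001 -0.0003]
```

Request:
{"op": "jog_arm", "data": {"linear": [[0,0,3],[0,0,6],[0,0,9],[0,0,11],[0,0,11]], "dr": [[0,0,0],[0,0,0],[0,0,0],[0,0,0],[0,0,0]], "jaw": [0,0,0,0,0]}}

```text
time: 9.0
position: [0.4273, 0.0603, 0.0601]
tool_rot: [-3.141, -0.0, 1.546]
ft_force: [0.8, -0.2, -1.4]
gripper_width: 0.218
```

Request:
{"op": "jog_arm", "data": {"linear": [[0,0,1],[0,0,2],[0,0,3],[0,0,4],[0,0,4]], "dr": [[0,0,0],[0,0,0],[0,0,0],[0,0,0],[0,0,0]], "jaw": [0,0,0,0,0]}}

```text
time: 9.5
position: [0.4278, 0.0603, 0.0565]
tool_rot: [3.141, -0.0, 1.546]
ft_force: [0.8, 0.2, -0.3]
gripper_width: 0.218
```

Request:
{"op": "jog_arm", "data": {"linear": [[0,0,1.5],[0,0,3],[0,0,4.5],[0,0,6],[0,0,6]], "dr": [[0,0,0],[0,0,0],[0,0,0],[0,0,0],[0,0,0]], "jaw": [0,0,0,0,0]}}

```text
time: 10.0
position: [0.4283, 0.0604, 0.0507]
tool_rot: [3.14, -0.0, 1.546]
ft_force: [2.2, 0.8, -0.9]
gripper_width: 0.219
```

Request:
{"op": "jog_arm", "data": {"linear": [[0,0,1],[0,0,2],[0,0,3],[0,0,3]], "dr": [[0,0,0],[0,0,0],[0,0,0],[0,0,0]], "jaw": [0,0,0,0]}}

```text
time: 10.4
position: [0.4287, 0.0604, 0.0487]
tool_rot: [3.14, -0.0, 1.546]
ft_force: [1.3, 1.2, 8.9]
gripper_width: 0.221
```

The flange has bottomed: 9 N upward at the expected height. I release and retreat.

Request:
{"op": "jog_arm", "data": {"linear": [[0,0,0],[0,0,0],[0,0,0],[0,0,0],[0,0,-10],[0,0,-30],[0,0,-60],[0,0,-100],[0,0,-145],[0,0,-190]], "dr": [[0,0,0],[0,0,0],[0,0,0],[0,0,0],[0,0,0],[0,0,0],[0,0,0],[0,0,0],[0,0,0],[0,0,0]], "jaw": [50,50,50,50,50,50,50,50,50,50]}}

```text
time: 11.4
position: [0.4268, 0.0603, 0.2397]
tool_rot: [-3.141, 0.0, 1.546]
ft_force: [0.9, -0.3, -0.8]
gripper_width: 0.501
```

Request:
{"op": "jog_arm", "data": {"linear": [[0,0,-40],[0,0,-80],[0,0,-115],[0,0,-115],[0,0,-115]], "dr": [[0,0,0],[0,0,0],[0,0,0],[0,0,0],[0,0,0]], "jaw": [50,50,50,50,50]}}

```text
time: 11.9
position: [0.4278, 0.0603, 0.3539]
tool_rot: [3.139, 0.0, 1.546]
ft_force: [-0.7, -1.0, -0.5]
gripper_width: 0.497
```

Run:
```python
from h import *
go((.618,.057,.36),(np.pi,0,1.546))
s=snap('scene','s6')
cv2.imwrite('pics/c7.png',cv2.resize(s['pixels'][170:230,220:310],None,fx=8,fy=8,interpolation=2))
C=cloud(s);P=C.reshape(-1,3)
m=(np.hypot(P[:,0]-.43,P[:,1]-.06)<.03)
for a,b in((.022,.042),(.045,.08)):
  q=P[m&(P[:,2]>a)&(P[:,2]<b)];print(len(q),q.mean(0))
```

```text
pos [0.4278 0.0603 0.3539] rpy [3.139  0.     1.5457] F [-0.6612 -1.0159 -0.4996] w 0.4970517295152105 t 11.9
lin [  1.5051 190.2141  -5.6513] dr [ 0.0026  0.     -0.0003]
97 [0.4333 0.0649 0.0329]
30 [0.4309 0.0649 0.0592]
```

View pics/c7.png

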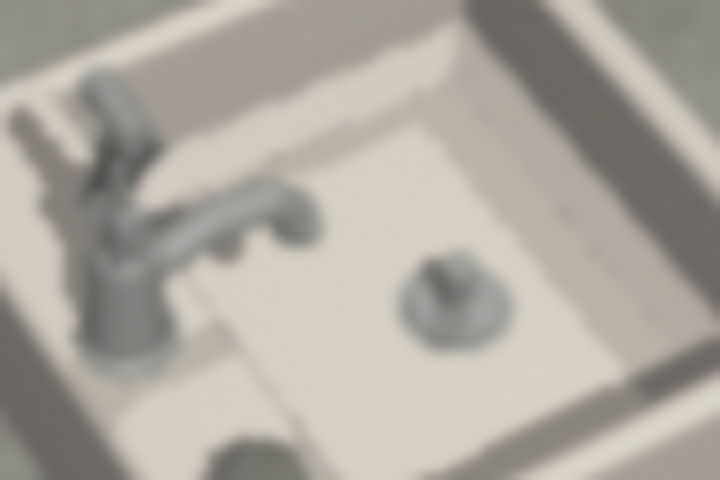

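Picture 8: the plug sits level in the drain at (455,300), flange at 33 mm as it should be, and the lever stands upright at (110,110). Now the lever.

Request:
{"op": "jog_arm", "data": {"linear": [[0,25,0],[0,60,-3],[0,95,-5],[1,130,-5],[1,160,-5],[1,180,-5],[1,191,-5],[1,191,-5],[1,191,-5]], "dr": [[0.002,0,0],[0.002,0,0],[0.002,0,0],[0.002,0,0],[0.002,0,0],[0.002,0,0],[0.002,0,0],[0.002,0,0],[0.002,0,0]], "jaw": [50,50,50,50,50,50,50,50,50]}}

```text
time: 12.85
position: [0.6173, 0.0566, 0.3566]
tool_rot: [-3.137, 0.0, 1.546]
ft_force: [-0.1, 0.4, 0.8]
gripper_width: 0.501
```

Run:
```python
from h import *
go((.619,.0569,.288),(np.pi,0,1.546))
```

```text
pos [0.6173 0.0566 0.3566] rpy [-3.1369  0.      1.5458] F [-0.0734  0.3645  0.8452] w 0.500792933752585 t 12.85
lin [ 0.3881  2.0085 68.6158] dr [-0.0047  0.     -0.0002]
```

Request:
{"op": "jog_arm", "data": {"linear": [[0,1,15],[0,1,35],[0,1,52],[0,1,64],[0,1,68],[0,1,68],[0,1,68]], "dr": [[-0.002,0,0],[-0.002,0,0],[-0.002,0,0],[-0.002,0,0],[-0.002,0,0],[-0.002,0,0],[-0.002,0,0]], "jaw": [50,50,50,50,50,50,50]}}

```text
time: 13.55
position: [0.6196, 0.0565, 0.2906]
tool_rot: [3.14, -0.0, 1.546]
ft_force: [0.7, 0.2, 1.1]
gripper_width: 0.502
```

Request:
{"op": "jog_arm", "data": {"linear": [[0,0,0],[0,0,0],[0,0,0],[0,0,0],[0,0,0],[0,0,0]], "dr": [[0,0,0],[0,0,0],[0,0,0],[0,0,0],[0,0,0],[0,0,0]], "jaw": [0,0,0,0,0,0], "force": 50}}

```text
time: 14.15
position: [0.621, 0.0565, 0.2911]
tool_rot: [3.137, -0.0, 1.546]
ft_force: [4.7, 0.9, 6.2]
gripper_width: 0.191
```

Run:
```python
from h import *
st=robot.state(); th=.6
# lever pose: rotate about basin -y axis through pivot by th, keep present TCP offset
ax=R.from_euler('z',-.024).apply([0,-1,0]); 
piv=np.array([.6194,.0569,.22]); R0=R.from_euler('xyz',st['tool_rot'])
for k in (.1,.2,.3,.4,.5,.6):
    Q=R.from_rotvec(ax*k); p=piv+Q.apply(st['position']-piv)
    print(k,p,'lin',R0.inv().apply(p-st['position'])*1000,'dr',(R0.inv()*Q*R0).as_rotvec())
go(st['position'],(np.pi,0,1.546))
print(robot.state()['q'])
```

```text
0.1 [0.6139 0.0566 0.2909] lin [-0.0075 -7.1076  0.1669] dr [-0.1     0.0001 -0.    ]
0.2 [0.6068 0.0568 0.29  ] lin [ -0.015  -14.163    1.0425] dr [-0.2     0.0002 -0.    ]
0.3 [0.5999 0.057  0.2884] lin [ -0.0224 -21.0957   2.6181] dr [-0.3     0.0003 -0.    ]
0.4 [0.5932 0.0571 0.2861] lin [ -0.0296 -27.8366   4.878 ] dr [-0.4     0.0004 -0.    ]
0.5 [0.5867 0.0573 0.2832] lin [ -0.0367 -34.3181   7.7995] dr [-0.5     0.0005 -0.    ]
0.6 [0.5805 0.0574 0.2796] lin [ -0.0434 -40.4756  11.3535] dr [-0.6     0.0006 -0.    ]
pos [0.621  0.0565 0.2911] rpy [ 3.1372 -0.0001  1.5457] F [4.6996 0.9022 6.2199] w 0.1914649315461674 t 14.15
lin [0. 0. 0.] dr [ 0.0044 -0.0001 -0.0003]
[-0.013   0.2508  0.0425  1.3581  0.      1.5829]
```

Request:
{"op": "jog_arm", "data": {"linear": [[0,-3.5,0],[0,-7,0],[0,-10.5,0.5],[0,-14,1],[0,-17.5,2],[0,-21,2.5],[0,-24.5,4],[0,-28,5],[0,-28,5]], "dr": [[-0.05,0,0],[-0.1,0,0],[-0.15,0,0],[-0.2,0,0],[-0.25,0,0],[-0.3,0,0],[-0.35,0,0],[-0.4,0,0],[-0.4,0,0]], "jaw": [0,0,0,0,0,0,0,0,0]}}

```text
time: 15.05
position: [0.592, 0.0572, 0.2844]
tool_rot: [2.736, 0.0, 1.546]
ft_force: [12.4, -0.2, -5.4]
gripper_width: 0.192
```

```bash
cat >> h.py <<'E'
def lever():
    st=robot.state(); R0=R.from_euler('xyz',st['tool_rot']); piv=np.array([.6194,.0569,.22])
    g=st['position']-R0.apply([0,0,.008]); d=g-piv; cur=np.arctan2(-d[0],d[2])
    print('grasp r',np.hypot(d[0],d[2]),'angle',cur,'tool tilt',np.arctan2(R0.apply([0,0,1])[0],-R0.apply([0,0,1])[2]),'F',st['ft_force'],st['position'],'w',st['gripper_width'],'t',st['time'])
    ax=R.from_euler('z',-.024).apply([0,-1,0]); k=.6-cur; Q=R.from_rotvec(ax*k)
    p=piv+Q.apply(st['position']-piv); print('to .6: lin',R0.inv().apply(p-st['position'])*1000,'dr',(R0.inv()*Q*R0).as_rotvec())
E
python3 -c "from h import *;lever()"
```

```text
grasp r 0.07798747903325086 angle 0.40187538940430395 tool tilt 0.40506079483487234 F [12.4477 -0.2356 -5.4452] [0.592  0.0572 0.2844] w 0.19218967891196162 t 15.05
to .6: lin [ -0.0122 -13.7806   1.3184] dr [-0.1981  0.0002  0.0001]
```

Request:
{"op": "jog_arm", "data": {"linear": [[0,-3.5,0],[0,-7,0.3],[0,-10.5,0.7],[0,-14,1.3],[0,-14,1.3],[0,-14,1.3],[0,-14,1.3]], "dr": [[-0.05,0,0],[-0.1,0,0],[-0.15,0,0],[-0.198,0,0],[-0.198,0,0],[-0.198,0,0],[-0.198,0,0]], "jaw": [0,0,0,0,0,0,0]}}

```text
time: 15.75
position: [0.5795, 0.0575, 0.2771]
tool_rot: [2.543, -0.0, 1.546]
ft_force: [12.5, 0.2, -4.8]
gripper_width: 0.194
```

Run:
```python
from h import *
lever()
a=snap('scene','s7');b=snap('top','t7')
cv2.imwrite('pics/c8.png',np.hstack([cv2.resize(a['pixels'][130:230,210:310],None,fx=3.9,fy=3.9,interpolation=2),cv2.resize(b['pixels'][135:235,200:300],None,fx=3.9,fy=3.9,interpolation=2)]))
```

```text
grasp r 0.07765366408580683 angle 0.6092796860570779 tool tilt 0.5981923215157259 F [12.4868  0.212  -4.7679] [0.5795 0.0575 0.2771] w 0.1938239100245066 t 15.75
to .6: lin [ 0.0006  0.6464 -0.0049] dr [ 0.0093 -0.     -0.    ]
```

View pics/c8.png

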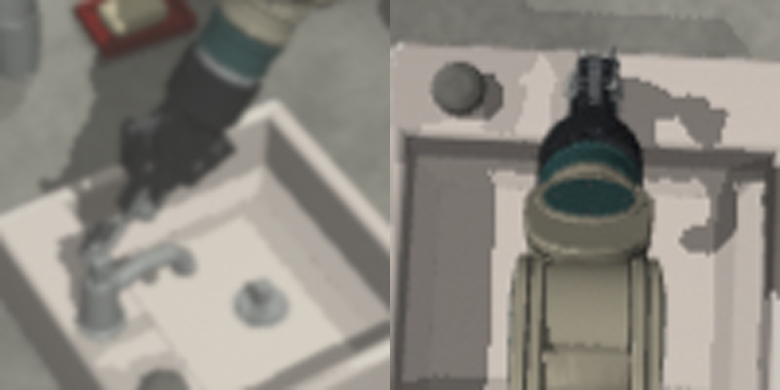

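Picture 9: the gripper holds the leaning lever, and the plug is still home at (262,300). The grasp angle reads 0.61. At shut it read about −0.02, so I back off 0.02 and hold.

Request:
{"op": "jog_arm", "data": {"linear": [[0,0.8,0],[0,1.6,0],[0,1.6,0],[0,1.6,0],[0,1.6,0],[0,1.6,0],[0,1.6,0],[0,1.6,0],[0,1.6,0],[0,1.6,0]], "dr": [[0.01,0,0],[0.02,0,0],[0.02,0,0],[0.02,0,0],[0.02,0,0],[0.02,0,0],[0.02,0,0],[0.02,0,0],[0.02,0,0],[0.02,0,0]], "jaw": [0,0,0,0,0,0,0,0,0,0]}}

```text
time: 16.85
position: [0.581, 0.0575, 0.2782]
tool_rot: [2.563, -0.0, 1.546]
ft_force: [11.1, 0.5, -4.1]
gripper_width: 0.195
```

Request:
{"op": "jog_arm", "data": {"linear": [[0,0,0],[0,0,0],[0,0,0],[0,0,0],[0,0,0],[0,0,0],[0,0,0],[0,0,0],[0,0,0],[0,0,0]], "dr": [[0,0,0],[0,0,0],[0,0,0],[0,0,0],[0,0,0],[0,0,0],[0,0,0],[0,0,0],[0,0,0],[0,0,0]], "jaw": [0,0,0,0,0,0,0,0,0,0]}}

```text
time: 17.85
position: [0.581, 0.0574, 0.2782]
tool_rot: [2.563, -0.0, 1.546]
ft_force: [11.9, 0.6, -4.4]
gripper_width: 0.191
```

Request:
{"op": "jog_arm", "data": {"linear": [[0,0,0],[0,0,0],[0,0,0],[0,0,0],[0,0,0],[0,0,0],[0,0,0],[0,0,0],[0,0,0],[0,0,0]], "dr": [[0,0,0],[0,0,0],[0,0,0],[0,0,0],[0,0,0],[0,0,0],[0,0,0],[0,0,0],[0,0,0],[0,0,0]], "jaw": [0,0,0,0,0,0,0,0,0,0]}}

```text
time: 18.85
position: [0.581, 0.0574, 0.2782]
tool_rot: [2.563, -0.0, 1.546]
ft_force: [10.8, 0.4, -4.6]
gripper_width: 0.192
```

Run:
```python
from h import *
lever()
a=snap('scene','s8'); C=cloud(a)
cv2.imwrite('pics/c9.png',cv2.resize(a['pixels'][165:225,215:295],None,fx=9,fy=9,interpolation=2))
P=C.reshape(-1,3); q=P[(np.hypot(P[:,0]-.43,P[:,1]-.06)<.03)&(P[:,2]>.022)&(P[:,2]<.042)]; print(q.mean(0))
```

```text
grasp r 0.07770893533735415 angle 0.5834026724399561 tool tilt 0.5783110274718186 F [10.7549  0.426  -4.5532] [0.581  0.0574 0.2782] w 0.19224334496555515 t 18.85
to .6: lin [-0.0011 -1.1569  0.016 ] dr [-0.0166  0.      0.    ]
[0.4328 0.0647 0.0326]
```

View pics/c9.png

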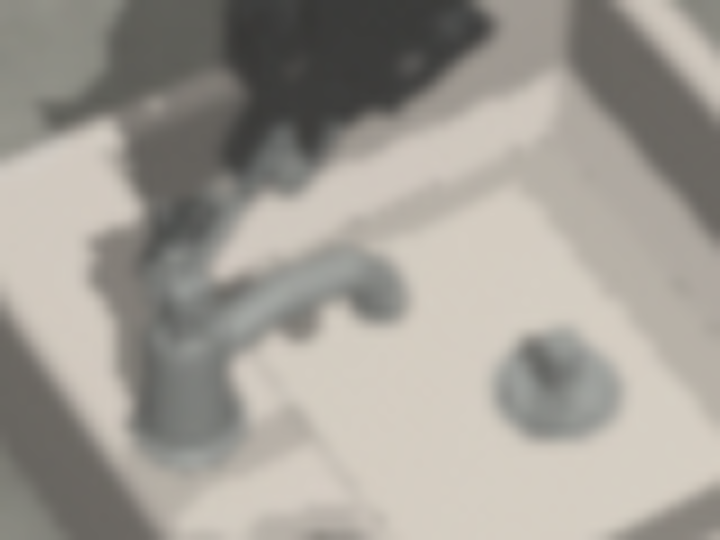

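Picture 10: the lever leans forward in the fingers at (290,160), and the plug is flush in the drain at (560,385). The hold has been steady for over 2 s, so I hand in.

```bash
python3 -c "
from h import *
robot.sign_off(); print(robot.state()['time'],robot.state()['position'])"
```

```text
the job is handed in; nothing more can be done
the job is handed in; nothing more can be done
```

I put the steel and black plug in the drain and let go of it. I then gripped the tap's cross handle, pulled the lever to the half-flow line, held it there and handed the job in while still holding. The hand-in gives no verdict, so the checks below are my own.

- **Plug:** the flange met the bowl floor with about 9 N at the expected height. In the last picture it sits flush, with the flange measured at 33 mm above the shelf, where a seated plug should be. The last depth mean put it about 5 mm from the drain. That reading is one-sided, because the camera looks at a slant. The tool was within 1 mm of the drain when it released the plug.
- **Lever:** I estimate the angle at 0.58 to 0.60 rad, worked out from the tool position and the tap position I measured. I could not read it against the line on the sector plate, because that was too small to see. It held steady for more than 2 s, with about 12 N at the wrist.
- **Time and bystanders:** the job was handed in at about 19 s of the 64 s allowed. The arm's path stayed clear of the bystanders and none looked moved in the pictures, but I did not measure their positions at the end.

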